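# Point out the odd gear in the microscope's inspection tray

## Robot

A 6-joint arm with a two-finger parallel gripper is mounted at the origin on the work surface. World frame = base frame: x ahead of the robot, y to its left, z up, the work surface at z = 0. Lengths are in mm, angles in degrees, forces in N, time in s.
With the tool pointing down it reaches from about 225 to 725 mm from the base axis. Payload 3.1 kg.
Tool frame: the origin (TCP) lies at the very end of the fingers, on their centre line; the grasp point (between the pads) lies 19 mm behind it; z points along the fingers, x is the direction in which the jaws open and shut, and the axes are right-handed (so a half turn about z gives the same grasp; the last joint's range is limited). The gripper opens to 85 mm and grips with 20 to 120 N. Pads are 22 mm wide; open, the fingers measure 114 mm over their backs; the gripper's body (76 mm by 85 mm) begins 54 mm behind the grasp point. The pads swing forward as they close: fully open they stand 13 mm farther back than shut.
Start: joints at [60.287, 2.75, 5.684, 92.934, 0, 82.678], TCP at [199.994, 485.407, 231.312] pointing down, gripper open.
Joint ranges: [-166.93, 166.93], [-56.73, 111.36], [-69.38, 81.34], [-121.58, 131.49], [-85.45, 84.26], [-180, 180]. Speed limits (degrees/s): [159.86, 159.86, 180, 180, 180, 180].

## Interface

Orientations are given as a 3x3 rotation matrix whose columns are the frame's x, y, z axes.
In Python, from workcell import robot, read_camera, camera_params, ticket, spotter gives the robot as it stands.
- The arm moves only by the tool send_rows, never from a script. Its argument "moves" is a list that holds one entry, the list of rows, each a list of 4 numbers: the shift along the tool's x, y, z in units of 30 mm (1.0 is 30 mm), then the turn about the tool's z in units of 8 degrees (1.0 is 8 degrees). In form: [[[x, y, z, roll], ...]]. A call has 1 to 10 rows; each row shifts and turns the pose as measured when the row begins, along the tool's axes as they then stand; what a row does not reach is not made up. A row lasts 1/10 s, in which the tool goes at most 50 mm and 8.59 degrees, less where a joint would pass 70% of its speed; a pose out of reach is approached as far as the arm can. A call is refused whole if a number of a shift passes 1 or a number of a turn 1, either way. A call with a gripper value outside its range is refused whole. "fingers" is the closure, from 0 (fully open) to 1 (shut), set as the call begins (left out, the last holds). The fingers move at their own pace and stop on an object; "squeeze" is the grip in N (left out, the last holds). Time passes only in rows, so rows that do not move let the fingers close. It gives the time, the measured TCP pose, the force and the opening at its end, in the units of the state.
- robot.state(): the state, without advancing time (a new reading comes with each control period).
- read_camera(name): name is "scene" or "side" or "wrist"; returns the picture (400x640x3 uint8, red, green, blue); there is no depth.
- camera_params(name): a dict with "fx", "fy", "cx", "cy" (pixels), "distortion" ([k1, k2, p1, p2, k3] as OpenCV has them; the pictures are not rectified), "cam_to_world" (4x4, takes a point from camera to world coordinates); the wrist camera has in their place "hand_eye" (4x4, takes a point from camera to tool coordinates, whose origin is the TCP and whose axes are the tool frame's). Camera axes: x right, y down, z forward; pixel columns grow to the right and rows downward; lengths in mm; the calibration is good to about 2 mm. A picture is of the moment at which its call begins: read the wrist's pose just before it. camera_params takes no time and is no camera call.
- ticket.sign_off(): hands the job in, once; it reports no verdict.
Trained networks look in the newest picture that a camera, given by its name, has taken for a name from the list of things; names that differ only in an ending like _2 or _b are one class to them, and where a whole thing is asked for, a point or a joint stands for the part that bears it (a point fixed in the world has none). Each returns a list of dicts, best first, with "conf" (0 to 1); they miss things now and then, are a little off and sometimes report something else, mostly with a low value. They report only what shows in the picture. A call takes as long as a camera call. They do not tell look-alikes from the thing itself.
- spotter.spot_in(target, camera): "extent" ([left, top, right, bottom] in pixels, round what is visible of it).
- spotter.masks_of(target, camera): "region" (400x640 bool, what is visible of it) and "extent" ([left, top, right, bottom] in pixels, round what is visible of it).
The state is a dict: "time_s": time; "joint_pos": joint angles; "dq": joint speeds; "joint_torque": joint torques, N m; "ee_pos": TCP position; "eef_rot": TCP orientation; "force": force on the tool from outside, world axes, zero at the start; "wrist_torque": the same for the moment, N m; "width": opening from 0.0 (shut) to 1.0 (fully open).
Only numpy, scipy, OpenCV 4.12 (cv2) and the standard library are available. Lean on these libraries where they do the work, as an engineer would, in place of code of your own. Each camera call takes 0.05 s, during which the arm holds its last target.

## Task

A brass gear has got in among the steel ones in the inspection tray under the microscope. With the fingertips, gently push the sliding tray out from under the microscope until the whole of it lies well clear of the microscope; then point out the brass gear to your colleague: bring the fingertips directly above it, a few centimetres up and without touching it, stay there for at least three seconds, and finish with the fingers still pointing at it. Pick nothing up: touch none of the gears nor the microscope, and leave the other things on the bench where they are.

Things in the scene. Friction and masses are not known exactly. Their poses are not given: they have to be found in the camera images.
- brass_gear: The brass (yellow metal) gear to point at, a spur gear lying flat, 40 mm across its teeth, 10 mm thick, with a hub 19 mm across that brings its height to 17 mm. Origin: centre of its underside, z up. It lies loose in one of the six pockets of the tray; which one varies.
- steel_gear1: Grey steel gear, a spur gear lying flat, 40 mm across its teeth, 10 mm thick, with a hub 19 mm across that brings its height to 17 mm. Origin: centre of its underside, z up. It lies loose in one of the six pockets of the tray; which one varies.
- steel_gear2: Grey steel gear, a spur gear lying flat, 40 mm across its teeth, 10 mm thick, with a hub 19 mm across that brings its height to 17 mm. Origin: centre of its underside, z up. It lies loose in one of the six pockets of the tray; which one varies.
- steel_gear3: Grey steel gear, a spur gear lying flat, 40 mm across its teeth, 10 mm thick, with a hub 19 mm across that brings its height to 17 mm. Origin: centre of its underside, z up. It lies loose in one of the six pockets of the tray; which one varies.
- steel_gear4: Grey steel gear, a spur gear lying flat, 40 mm across its teeth, 10 mm thick, with a hub 19 mm across that brings its height to 17 mm. Origin: centre of its underside, z up. It lies loose in one of the six pockets of the tray; which one varies.
- steel_gear5: Grey steel gear, a spur gear lying flat, 40 mm across its teeth, 10 mm thick, with a hub 19 mm across that brings its height to 17 mm. Origin: centre of its underside, z up. It lies loose in one of the six pockets of the tray; which one varies.
- tray (a joint): How far the tray has been slid out, in m: 0 = fully in under the lens (start), 0.27 = at its hard stop. The tray is well clear of the microscope from 0.18 on; 0.22 gives good room above the gears, and there is no need to run into the stop. Runs level on rails along the tray's -y with about 2 N of friction, stays where left, no spring. Fully in, the tray's middle is within 25 mm of the lens axis.
- tray_middle (a point): Middle of the black tray's pocket floor, about 22 mm above the bench; moves with the tray. z up; -y is the direction in which the tray slides out (to the robot's right, give or take 0.25 rad); x is level, across the rails. The tray is 110 mm (x) by 160 mm (y), rim 11 mm above this floor, 2 by 3 pockets of about 49 by 48 mm, 53 mm (x) and 52 mm (y) from centre to centre. A flat apron of the same width carries on to y = -112 mm.
- handle_bar (a point): Middle of the crossbar of the tray's steel bow handle, 205 mm from tray_middle along -y, 58 mm above the bench; same axes, moves with the tray. The bow lies level, open from above and below: round bar 12 mm thick; the crossbar is 100 mm long along x; inside the bow is a free opening 88 mm (x) by 85 mm (y), from the crossbar back (+y) to the apron. A finger let down into it can push the crossbar along -y. Below the opening is the bed at 18 mm above the bench or less.
- bed: Aluminium bed with two rails, 140 mm (x) by 460 mm (y), 18 mm high, fixed to the bench; origin: middle of its underside, y along the rails, z up.
- scope: Ivory stereo microscope on a boom stand, heavy, does not move. Origin: on the bench below the lens axis; z up, axes those of the bed within 0.12 rad. The lens and its white ring light (86 mm across) end 152 mm above the bench, the head is about 95 mm across, with zoom knobs to 62 mm either side along y and eyepieces out to x = 160 mm; camera on top at 410 mm. Stand: 220 mm square base with a 424 mm pole about 320 mm away along +y, joined to the head by a boom at 300 mm.
- bottle: Amber glass bottle with black cap, 48 mm across, 100 mm tall, standing. Origin: centre of its underside. To be left alone.
- dish: Shallow glass dish, 90 mm across, 18 mm high. Origin: centre of its underside. To be left alone.
- brush: Dust brush with wooden handle, 170 mm long, lying on the bench. To be left alone.
Things that resemble listed ones, but are neither listed nor needed, are in the scene too. What is shaped like the steel_gear3 but purple, red or turquoise is not meant.

How it is judged (in metres and radians):
On the way, in this order (a step that is already met when the one before it is completed fails the run):
1. the tray has been slid out, well clear of the microscope (value of joint tray above 0.18 m), for 0.2 s.
2. the fingers point at the brass gear from just above for three seconds (horizontal distance between the grasp point and brass_gear below 0.018 m and z of the grasp point in the frame of brass_gear between 0.02 and 0.1 m and value of joint tray above 0.18 m), for 3 s.
At the end, for the whole second after the job is handed in: The tray is out, well clear of the microscope (slid 180 mm or more) and at rest, all six gears still lie in it, and the fingers are still above the brass gear: the grasp point within 18 mm of its axis and less than 100 mm above its underside (fingertips a few centimetres over it), touching nothing (all of step 2 and velocity of joint tray below 0.01 m/s and linear speed of brass_gear below 0.02 m/s and distance between each of brass_gear, steel_gear1, steel_gear2, steel_gear3, steel_gear4, steel_gear5 and tray_middle below 0.08 m).
It fails at once if a gear is touched (contact force between any of the fingers, the arm and brass_gear above 0.3 N or contact force between any of the fingers, the arm and steel_gear1 above 0.3 N or contact force between any of the fingers, the arm and steel_gear2 above 0.3 N or contact force between any of the fingers, the arm and steel_gear3 above 0.3 N or contact force between any of the fingers, the arm and steel_gear4 above 0.3 N or contact force between any of the fingers, the arm and steel_gear5 above 0.3 N).
It fails at once if a gear is lifted from its pocket (z of any of brass_gear, steel_gear1, steel_gear2, steel_gear3, steel_gear4, steel_gear5 in the frame of tray_middle above 0.012 m).
It fails at once if the microscope is touched (contact force between any of the fingers, the arm and scope above 1 N).
It fails at once if the tray is gripped or shoved hard (over 30 N) (contact force between any of the fingers, the arm and tray above 30 N).
It fails at once if the bottle, dish or brush is disturbed (distance of any of bottle, dish, brush from where it was at the start of the episode above 0.02 m).
It also fails if it takes over 48 s, if anything falls off the work surface, if the arm or the gripper's body presses on something with over 40 N, if the wrist force passes 120 N, or if a joint passes its speed limit or range.

## Working session

There is one attempt and no reset: what is moved stays moved. The work goes in short steps, Python scripts to look and compute and a tool call to move; the robot and the scene stay as the last step left them, time stands still between calls to the robot, and variables do not carry over. Pictures are saved under pics/ and viewed, and the job is handed in when it is done.

Besides the shell and the picture viewer there is one more tool, called after ">>>" as name(argument=value, ...) on one line, values as JSON. send_rows: Moves the arm, as the interface text tells. Its arguments: {"type":"object","properties":{"moves":{"type":"array","items":{"type":"array","items":{"type":"array","items":{"type":"number"}}}},"fingers":{"type":"number"},"squeeze":{"type":"number"}},"required":["moves"]}

```bash
mkdir -p pics; python3 - <<'E'
from workcell import robot, read_camera, camera_params
import cv2
for n in ["scene","side","wrist"]:
    cv2.imwrite(f"pics/{n}0.png",read_camera(n)[:,:,::-1])
    p=camera_params(n); print(n,p)
print(robot.state())
E
```

```text
scene {'fx': 411.86591273579586, 'fy': 411.86591273579586, 'cx': 317.8829162561826, 'cy': 195.49230726452126, 'distortion': array([0.03257854, 0.        , 0.        , 0.        , 0.        ]), 'cam_to_world': array([[-8.02249026e-01,  4.16468816e-01, -4.27726811e-01,
         9.98634417e+02],
       [ 5.96814938e-01,  5.76823787e-01, -5.57751063e-01,
         6.09253789e+02],
       [ 1.44370745e-02, -7.02728997e-01, -7.11311133e-01,
         8.57814842e+02],
       [ 0.00000000e+00,  0.00000000e+00,  0.00000000e+00,
         1.00000000e+00]])}
side {'fx': 410.4024042240351, 'fy': 410.4024042240351, 'cx': 324.23491465816244, 'cy': 202.76907624576768, 'distortion': array([0.02171687, 0.        , 0.        , 0.        , 0.        ]), 'cam_to_world': array([[-7.47161677e-01, -4.77687051e-01,  4.62130403e-01,
        -7.47542223e+01],
       [-6.64551616e-01,  5.48408904e-01, -5.07561645e-01,
         6.49467854e+02],
       [-1.09808018e-02, -6.86340116e-01, -7.27197818e-01,
         1.01732129e+03],
       [ 0.00000000e+00,  0.00000000e+00,  0.00000000e+00,
         1.00000000e+00]])}

[... 633 characters left out ...]
2e+00,  9.29341872e+01,
       -6.02911116e-04,  8.26757980e+01]), 'dq': array([-0.08048068, -0.19174308,  0.26423461,  0.03877497, -0.05491425,
       -0.06334399]), 'joint_torque': array([ 1.42778517e-03, -3.39261103e+01,  3.20423377e+01,  1.54050632e-02,
       -7.70808288e-05, -5.96122362e-06]), 'ee_pos': array([199.74254751, 484.99221028, 230.34358007]), 'eef_rot': array([[ 3.80866882e-01,  9.24629403e-01, -9.40827709e-04],
       [ 9.24627925e-01, -3.80867972e-01, -1.66989861e-03],
       [-1.90236850e-03, -2.33906495e-04, -9.99998163e-01]]), 'force': array([0.75122665, 0.24543213, 0.11219763]), 'wrist_torque': array([-0.05600282,  0.04530798,  0.02121738]), 'width': 1.001063710518695}
```

View pics/scene0.png

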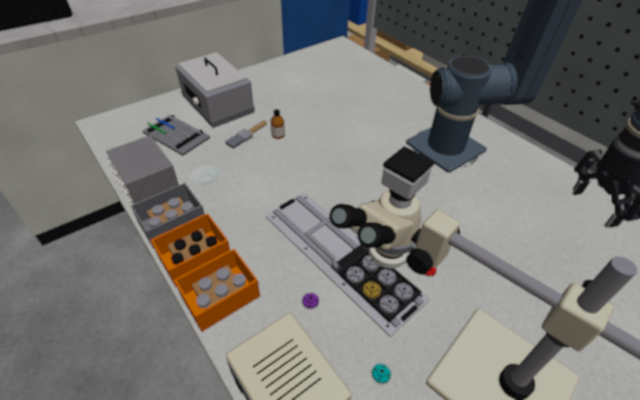

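View pics/side0.png

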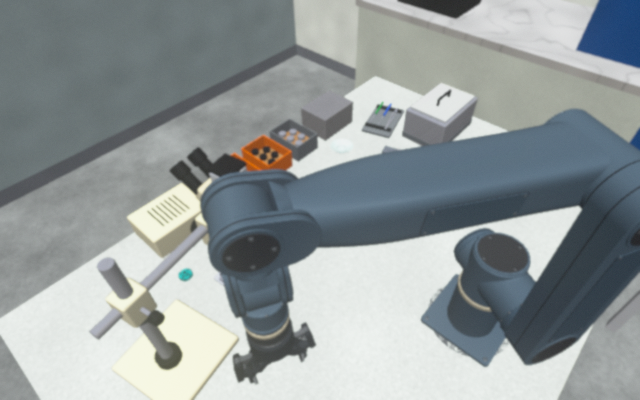

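View pics/wrist0.png

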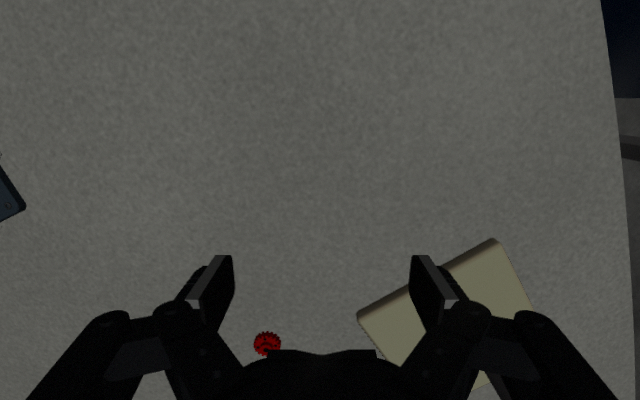

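```bash
cat > h.py <<'E'
import numpy as np,cv2
from workcell import camera_params
def KD(n):
    p=camera_params(n);return np.array([[p['fx'],0,p['cx']],[0,p['fy'],p['cy']],[0,0,1]]),p['distortion'],p
def ray(n,uv,state=None):
    K,D,p=KD(n)
    q=cv2.undistortPoints(np.array(uv,float).reshape(-1,1,2),K,D).reshape(-1,2)
    T=pose(n,p,state)
    d=np.c_[q,np.ones(len(q))]@T[:3,:3].T
    return T[:3,3],d
def pose(n,p,state):
    if n=='wrist':
        W=np.eye(4);W[:3,:3]=state['eef_rot'];W[:3,3]=state['ee_pos'];return W@p['hand_eye']
    return p['cam_to_world']
def at_z(n,uv,z,state=None):
    o,d=ray(n,uv,state);return o+d*((z-o[2])/d[:,2])[:,None]
def proj(n,P,state=None):
    K,D,p=KD(n);Ti=np.linalg.inv(pose(n,p,state))
    return cv2.projectPoints(np.array(P,float).reshape(-1,1,3),cv2.Rodrigues(Ti[:3,:3])[0],Ti[:3,3],K,D)[0].reshape(-1,2)
E
python3 - <<'E'
import cv2
from workcell import spotter
im=cv2.imread('pics/scene0.png')
cv2.imwrite('pics/crop0.png',cv2.resize(im[180:340,250:450],None,fx=4,fy=3.75*4/3.75*0.9375,interpolation=cv2.INTER_CUBIC))
for t in ['brass_gear','steel_gear1','tray','handle_bar','bed','scope','bottle','dish','brush']:
    for r in spotter.spot_in(t,'scene'): print(t,[round(x) for x in r['extent']],round(r['conf'],2))
E
```

```text
brass_gear [366, 282, 382, 303] 0.53
brass_gear [270, 110, 285, 136] 0.44
steel_gear1 [372, 365, 391, 382] 0.83
steel_gear1 [377, 273, 392, 281] 0.8
steel_gear1 [344, 268, 365, 285] 0.79
steel_gear1 [378, 296, 402, 313] 0.78
steel_gear1 [301, 292, 319, 309] 0.73
steel_gear1 [397, 283, 416, 302] 0.69
steel_gear1 [361, 256, 381, 271] 0.43
tray [303, 217, 422, 323] 0.95
handle_bar [304, 216, 417, 324] 0.97
bed [268, 194, 429, 338] 0.58
scope [329, 147, 636, 400] 0.89
bottle [272, 108, 285, 140] 0.58
dish [188, 164, 217, 186] 0.78
brush [226, 119, 266, 149] 0.82
brush [272, 110, 284, 141] 0.19
```

View pics/crop0.png

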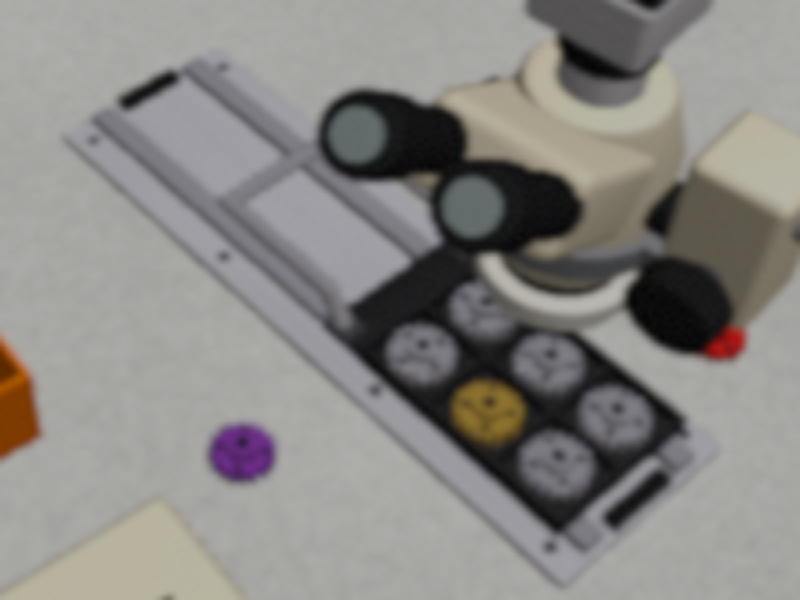

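```bash
python3 - <<'E'
from h import *
c=lambda a:[(250+x/4,180+y/3.75) for x,y in a]
b=at_z('scene',c([(68,137),(210,50),(720,447),(567,585)]),18);print('bed',b.round())
print('ctr',b.mean(0).round(),[np.linalg.norm(b[i]-b[(i+1)%4]).round() for i in range(4)])
y=(b[2]+b[3]-b[0]-b[1]);y=y/np.linalg.norm(y);print('yaxis',y,np.degrees(np.arctan2(-y[0],y[1])))
h=at_z('scene',c([(225,195),(300,153)]),60);print('bar',h.round(),np.linalg.norm(h[0]-h[1]))
g=at_z('scene',c([(487,410),(422,352),(555,463),(548,360),(615,415),(483,305)]),35);print(g.round())
t=at_z('scene',c([(563,530),(685,420)]),33);print('tray far corners',t.round())
for q in [(278,137),(203,183),(226,148),(266,120)]: print(q,at_z('scene',[q],10).round())
E
```

```text
bed [[654. -66.  18.]
 [524. -82.  18.]
 [485. 370.  18.]
 [618. 383.  18.]]
ctr [570. 151.  18.] [np.float64(131.0), np.float64(454.0), np.float64(134.0), np.float64(450.0)]
yaxis [-0.08377237  0.99648492  0.        ] 4.805435262836535
bar [[619.  70.  60.]
 [559.  68.  60.]] 60.567864033334786
[[584. 279.  35.]
 [587. 225.  35.]
 [578. 328.  35.]
 [531. 273.  35.]
 [527. 325.  35.]
 [534. 220.  35.]]
tray far corners [[603. 362.  33.]
 [496. 350.  33.]]
(278, 137) [[ 433. -355.   10.]]
(203, 183) [[ 733. -296.   10.]]
(226, 148) [[ 601. -404.   10.]]
(266, 120) [[ 414. -462.   10.]]
```

I see the brass gear at scene pixel (372,290), in the middle pocket of the +x row. Its look-alikes:
- five steel gears, around (355,275), (389,303), (387,276), (404,291) and (371,261)
- a purple gear at (311,300), turquoise at (381,373) and red at (430,271)
- a false detection on the bottle at (278,123)

The 4x crop shows only one yellow gear in the tray. The handle crossbar is hidden partly by the eyepieces and sits at about (574,70). I'll close the fingers, turn the jaws along the rails and retreat towards the base before going round.

>>> send_rows(moves=[[[-0.8,0,0,-0.86],[-0.8,0,0,-0.86],[-0.8,0,0,-0.86],[-0.8,0,0,-0.86],[-0.9,0,0,0],[-0.9,0,0,0]]], fingers=1, squeeze=20)

```text
time_s: 1.2
ee_pos: [185.7, 336.4, 230.3]
eef_rot: [[-0.114, 0.993, 0.0], [0.993, 0.114, 0.001], [0.001, 0.0, -1.0]]
force: [0.6, -0.0, -0.3]
width: 0.001
```

>>> send_rows(moves=[[[-0.95,0.5,0,0],[-0.95,0.5,0,0],[-0.95,0.6,0,0],[-0.95,0.6,0,0],[-0.95,0.6,0,0],[-0.95,0.6,0,0],[-0.95,0.6,0,0],[-0.95,0.7,0,0],[-0.95,0.7,0,0],[-0.9,0.7,0,0]]])

```text
time_s: 2.2
ee_pos: [405.9, 65.6, 233.7]
eef_rot: [[-0.12, 0.993, 0.011], [0.993, 0.12, 0.006], [0.005, 0.011, -1.0]]
force: [-0.0, 0.5, -0.6]
width: 0.001
```

```bash
python3 - <<'E'
from workcell import robot, read_camera, camera_params
import cv2
s=robot.state();print(s['ee_pos'],s['force'])
for n in ["wrist","side"]:
    cv2.imwrite(f"pics/{n}1.png",read_camera(n)[:,:,::-1])
E
```

```text
[405.88200848  65.55791673 233.71926522] [-0.0117335   0.45580262 -0.64275147]
```

View pics/wrist1.png

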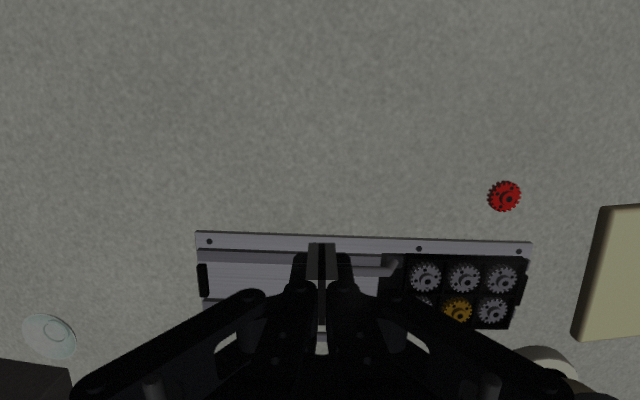

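View pics/side1.png

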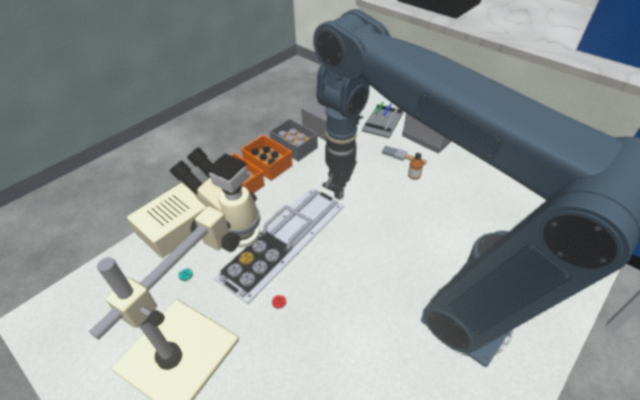

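```bash
python3 - <<'E'
import cv2
im=cv2.imread('pics/side1.png')
cv2.imwrite('pics/crop1.png',cv2.resize(im[170:310,190:360],None,fx=4,fy=4,interpolation=cv2.INTER_CUBIC))
E
```

```text
(no output)
```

View pics/crop1.png

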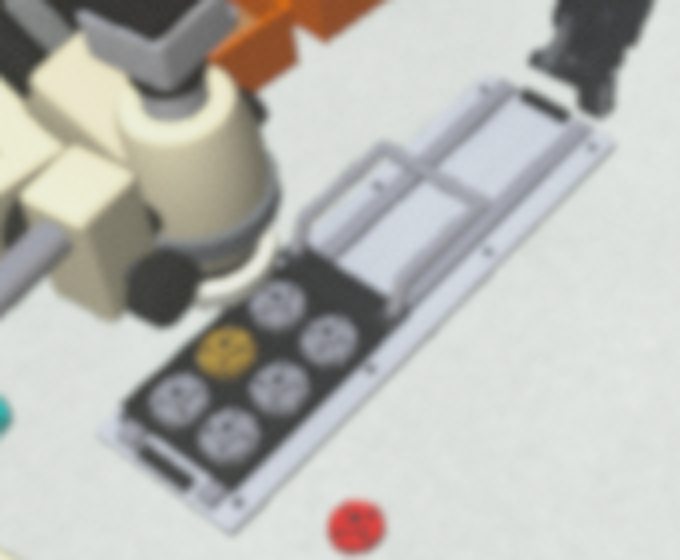

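```bash
python3 - <<'E'
from h import *
c=lambda a:[(190+x/4,170+y/4) for x,y in a]
print('gears',at_z('side',c([(226,351),(278,304),(179,398),(280,387),(229,433),(329,339)]),35).round())
print('bar corners',at_z('side',c([(383,150),(487,207)]),60).round())
print('legs',at_z('side',c([(303,232),(398,292)]),50).round())
print('bed',at_z('side',c([(610,147),(233,533),(105,433),(490,80)]),18).round())
E
```

```text
gears [[574. 279.  35.]
 [577. 225.  35.]
 [568. 328.  35.]
 [521. 274.  35.]
 [519. 324.  35.]
 [525. 222.  35.]]
bar corners [[612.  77.  60.]
 [509.  66.  60.]]
legs [[605. 172.  50.]
 [509. 165.  50.]]
bed [[503. -74.  18.]
 [466. 369.  18.]
 [596. 376.  18.]
 [631. -67.  18.]]
```

```bash
python3 - <<'E'
from h import *
from workcell import robot
s=robot.state()
print('gears wrist',at_z('wrist',[(458,311),(493,311),(425,277),(464,278),(502,279)],33,s).round(1))
print('leg corner',at_z('wrist',[(396,262)],50,s).round(1))
c0=lambda a:[(250+x/4,180+y/3.75) for x,y in a]
c=lambda a:[(190+x/4,170+y/4) for x,y in a]
A=c0([(487,410),(422,352),(555,463),(548,360),(615,415),(483,305)]);B=c([(226,351),(278,304),(179,398),(280,387),(229,433),(329,339)])
for a,b in zip(A,B):
    M=[];v=[]
    for n,q in(('scene',a),('side',b)):
        o,d=ray(n,[q]);d=d[0]/np.linalg.norm(d[0]);P=np.eye(3)-np.outer(d,d);M.append(P);v.append(P@o)
    X=np.linalg.lstsq(np.vstack(M),np.hstack(v),rcond=None)[0];print(X.round(1))
E
```

```text
gears wrist [[577.4 273.3  33. ]
 [573.  322.8  33. ]
 [529.2 215.2  33. ]
 [525.4 267.2  33. ]
 [521.9 319.1  33. ]]
leg corner [[502.3 167.1  50. ]]
[579.8 275.4  26.2]
[583.  221.1  26.6]
[573.5 325.3  26.7]
[526.1 270.2  26.3]
[523.1 321.8  27.8]
[529.9 217.2  27.6]
```

>>> send_rows(moves=[[[0.1,0.75,0,0.35],[0.1,0.75,0,0],[0.1,0.75,0.3,0],[0.1,0.75,0.6,0],[0.1,0.75,0.6,0],[0,0.75,0.6,0],[0,0.75,0.6,0],[0,0,0.4,0],[0,0,0,0]]])

```text
time_s: 3.2
ee_pos: [566.9, 96.0, 141.0]
eef_rot: [[-0.065, 0.998, 0.011], [0.998, 0.065, 0.007], [0.007, 0.011, -1.0]]
force: [0.1, -0.6, 0.2]
width: -0.002
```

```bash
python3 - <<'E'
from workcell import robot, read_camera, camera_params
import cv2,numpy as np
s=robot.state();print(s['ee_pos'],s['force'],s['joint_pos'].round())
w=read_camera("wrist");b=read_camera("side")
cv2.imwrite('pics/m2.png',cv2.resize(np.vstack([w,b])[:,:,::-1],(480,600)))
cv2.imwrite('pics/c2.png',cv2.resize(b[120:320,190:390],None,fx=3,fy=3)[:,:,::-1])
E
```

```text
[566.85018408  96.01592815 140.96096543] [ 0.06427542 -0.6110019   0.23139067] [ 3.  9.  3. 83.  0. -1.]
```

View pics/m2.png

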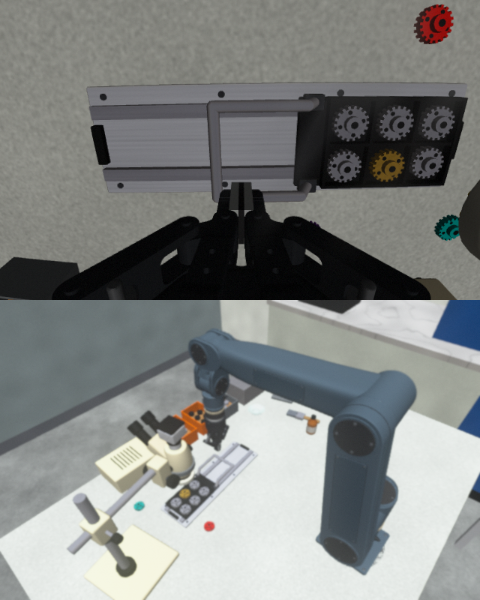

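View pics/c2.png

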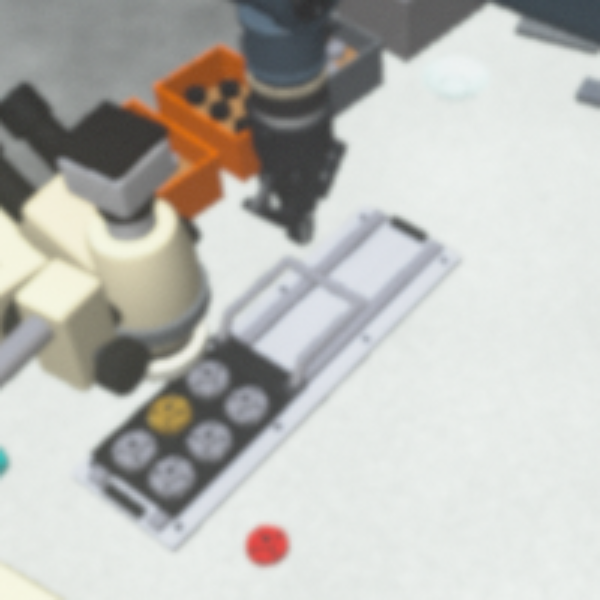

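```bash
python3 - <<'E'
from h import *
from workcell import robot
s=robot.state()
f=lambda a:[(x/.75,y/.75) for x,y in a]
print('bar',at_z('wrist',f([(213,107),(217,180),(213,150)]),58,s).round(1))
print('leg y',at_z('wrist',f([(265,105),(300,193)]),58,s).round(1))
print('apron edge',at_z('wrist',f([(301,110),(295,170)]),33,s).round(1))
print('brass',at_z('wrist',f([(387,165),(352,123)]),33,s).round(1))
E
```

```text
bar [[520.1  66.   58. ]
 [599.   72.4  58. ]
 [564.7  67.2  58. ]]
leg y [[514.9 116.8  58. ]
 [609.5 165.7  58. ]]
apron edge [[520.7 160.   33. ]
 [592.5 163.4  33. ]]
brass [[579.3 275.4  33. ]
 [531.2 220.3  33. ]]
```

>>> send_rows(moves=[[[0.25,0,0.4,0],[0,0,0.7,0],[0,0,0.7,0],[0,0,0.7,0],[0,0,0.6,0],[0,0,0.3,0],[0,0,0,0]]])

```text
time_s: 4.0
ee_pos: [569.8, 108.3, 45.8]
eef_rot: [[-0.067, 0.997, 0.029], [0.998, 0.067, 0.01], [0.008, 0.03, -1.0]]
force: [-0.3, 0.2, 0.5]
width: -0.005
```

```bash
python3 - <<'E'
from workcell import robot, read_camera, camera_params
import cv2,numpy as np
s=robot.state();print(s['ee_pos'],s['force'],s['joint_pos'].round())
w=read_camera("wrist");b=read_camera("side")
cv2.imwrite('pics/c3.png',np.hstack([cv2.resize(w,(400,400)),cv2.resize(b[180:280,230:330],None,fx=4,fy=4)])[:,:,::-1])
E
```

```text
[569.8433844  108.31704277  45.7914421 ] [-0.26628982  0.2471217   0.47960119] [ 4. 11. -6. 71.  0.  0.]
```

View pics/c3.png

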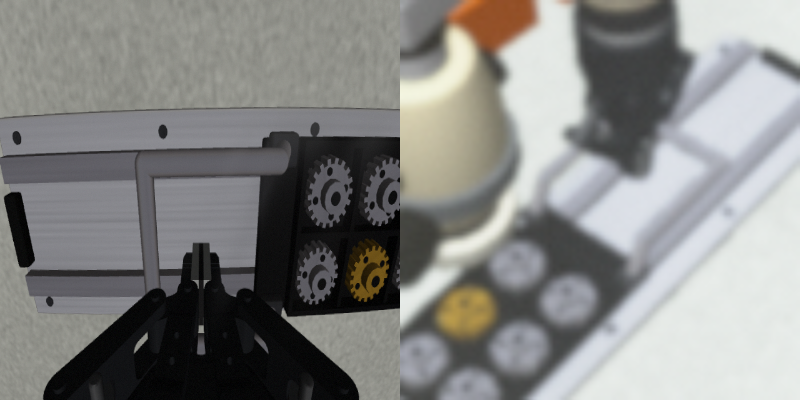

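>>> send_rows(moves=[[[0,0,0.3,0],[-0.2,0,0,0],[-0.2,0,0,0],[-0.2,0,0,0],[-0.2,0,0,0],[-0.2,0,0,0],[-0.2,0,0,0]]])

```text
time_s: 4.8
ee_pos: [577.0, 72.0, 41.7]
eef_rot: [[-0.068, 0.997, 0.039], [0.998, 0.068, 0.016], [0.013, 0.04, -0.999]]
force: [-0.0, 2.0, -0.0]
width: 0.001
```

>>> send_rows(moves=[[[-0.3,-0.1,0.05,0],[-0.35,-0.1,0.05,0],[-0.35,-0.1,0.05,0],[-0.35,-0.1,0,0],[-0.35,-0.1,0,0],[-0.35,-0.1,0,0],[-0.35,-0.1,0,0],[-0.35,-0.1,0,0],[-0.35,-0.1,0,0],[-0.35,-0.1,0,0]]])

```text
time_s: 5.8
ee_pos: [555.9, -41.3, 36.2]
eef_rot: [[-0.069, 0.996, 0.047], [0.997, 0.069, 0.019], [0.015, 0.048, -0.999]]
force: [1.7, 3.6, -0.0]
width: 0.003
```

>>> send_rows(moves=[[[-0.35,0.08,0.0,0],[-0.35,0.1,0,0],[-0.35,0.1,0,0],[-0.35,0.1,0,0],[-0.35,0.05,0,0],[-0.35,0.05,0,0],[-0.3,0,0,0],[-0.2,0,0,0],[-0.1,0,0,0],[0,0,0,0]]])

```text
time_s: 6.8
ee_pos: [571.1, -130.9, 32.1]
eef_rot: [[-0.066, 0.997, 0.033], [0.998, 0.065, 0.017], [0.015, 0.034, -0.999]]
force: [-0.9, 0.9, 0.4]
width: 0.0
```

```bash
python3 - <<'E'
from workcell import robot, read_camera, camera_params
import cv2,numpy as np
s=robot.state();print(s['ee_pos'],s['force'],s['joint_pos'].round())
w=read_camera("wrist");b=read_camera("side")
cv2.imwrite('pics/w4.png',w[:,:,::-1]);cv2.imwrite('pics/s4.png',b[:,:,::-1])
E
```

```text
[ 571.07384827 -130.89163063   32.11313274] [-0.87312865  0.93742387  0.36200728] [-20.  13.  -6.  70.   2. -24.]
```

View pics/w4.png

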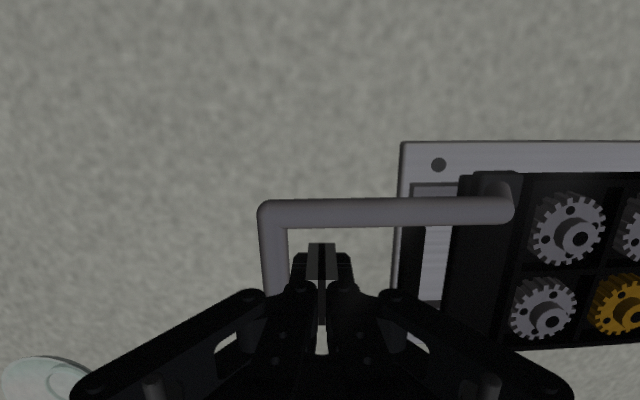

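View pics/s4.png

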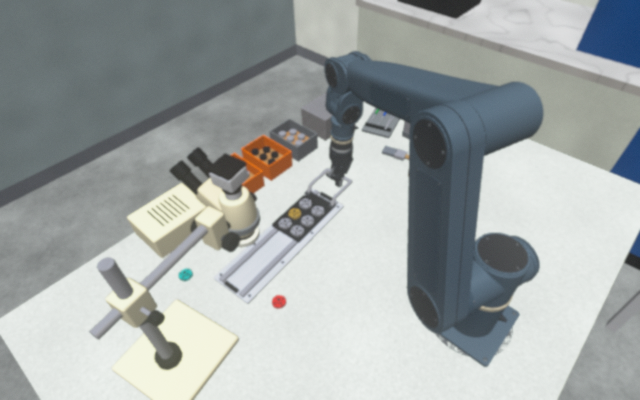

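```bash
python3 - <<'E'
from h import *
from workcell import robot
s=robot.state()
print('bar',at_z('wrist',[(274,245)],58,s).round(1))
print('gears',at_z('wrist',[(567,232),(543,312)],33,s).round(1))
print('brass side',at_z('side',[(294,213.5)],27,s).round(1))
E
```

```text
bar [[ 549.5 -152.1   58. ]]
gears [[547.3  -2.5  33. ]
 [599.    1.4  33. ]]
brass side [[596.7  58.4  27. ]]
```

>>> send_rows(moves=[[[0.3,0,0,0],[0.2,0,-0.3,0],[0,0,-0.7,0],[0,0,-0.7,0],[0,0,-0.7,0],[0,0,-0.7,0],[0,0,-0.7,0],[0,0,0,0]]])

```text
time_s: 7.7
ee_pos: [567.7, -112.4, 155.3]
eef_rot: [[-0.072, 0.997, 0.04], [0.997, 0.071, 0.012], [0.009, 0.041, -0.999]]
force: [0.4, 0.2, 1.1]
width: 0.0
```

>>> send_rows(moves=[[[0.6,0.15,0,0],[0.7,0.15,0,0],[0.7,0.15,0,0],[0.7,0.15,0,0],[0.7,0.15,0,0],[0.7,0.15,0,0],[0.6,0.15,0,0],[0.3,0.15,0,0],[0,0,0,0]]])

```text
time_s: 8.6
ee_pos: [592.0, 48.8, 153.4]
eef_rot: [[-0.075, 0.996, 0.039], [0.997, 0.075, 0.009], [0.006, 0.039, -0.999]]
force: [0.2, -0.7, -0.4]
width: -0.0
```

```bash
python3 - <<'E'
from workcell import robot, read_camera, camera_params
import cv2,numpy as np
s=robot.state();print(s['ee_pos'],s['force'],s['joint_pos'].round())
w=read_camera("wrist");b=read_camera("scene");c=read_camera("side")
cv2.imwrite('pics/w5.png',w[:,:,::-1]);cv2.imwrite('pics/s5.png',np.hstack([cv2.resize(b[120:320,230:430],None,fx=2,fy=2),cv2.resize(c[120:320,200:400],None,fx=2,fy=2)])[:,:,::-1])
E
```

```text
[591.99888972  48.80638995 153.4298104 ] [ 0.23132514 -0.65249949 -0.39642113] [-2. 10.  5. 82.  1. -6.]
```

View pics/w5.png

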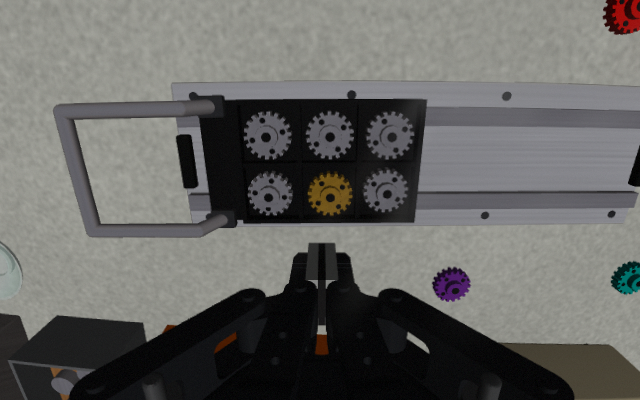

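View pics/s5.png

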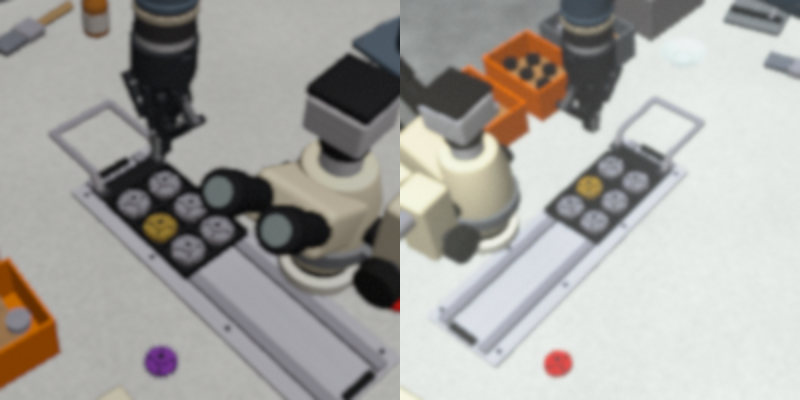

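```bash
python3 - <<'E'
from h import *
from workcell import robot,spotter
s=robot.state()
print('brass wrist',at_z('wrist',[(330,193)],33,s).round(1))
q={}
print('scene',at_z('scene',[(310,234)],33),'side',at_z('side',[(294.5,213.5)],33))
W=at_z('wrist',[(330,193)],33,s)[0]
print('reproj',proj('scene',[W]),proj('side',[W]))
E
```

```text
brass wrist [[594.5  55.9  33. ]]
scene [[602.34065179  62.48024608  33.        ]] side [[591.42861465  60.893218    33.        ]]
reproj [[310.95048433 231.01807667]] [[294.90767096 212.15829265]]
```

>>> send_rows(moves=[[[0.25,0,0.3,0],[0,0,0.4,0],[0,0,0.4,0],[0,0,0.4,0],[0,0,0.3,0],[0,0,0,0],[0,0,0,0]]])

```text
time_s: 9.45
ee_pos: [591.7, 52.2, 92.4]
eef_rot: [[-0.068, 0.997, 0.034], [0.998, 0.067, 0.007], [0.005, 0.035, -0.999]]
force: [0.8, -0.3, -0.1]
width: -0.003
```

```bash
python3 - <<'E'
from workcell import robot, read_camera, camera_params
import cv2,numpy as np
s=robot.state();print(s['ee_pos'],s['force'],s['joint_pos'].round(),s['eef_rot'])
w=read_camera("wrist");b=read_camera("scene");c=read_camera("side")
cv2.imwrite('pics/w6.png',w[:,:,::-1]);cv2.imwrite('pics/s6.png',np.hstack([cv2.resize(b[170:270,260:360],None,fx=4,fy=4),cv2.resize(c[170:270,250:350],None,fx=4,fy=4)])[:,:,::-1])
E
```

```text
[591.73765898  52.15654862  92.44472821] [ 0.75326892 -0.28561136 -0.14648852] [-2. 12. -1. 76.  0. -6.] [[-0.06756726  0.99711948  0.03445877]
 [ 0.9977025   0.06735516  0.00728047]
 [ 0.00493852  0.03487153 -0.9993796 ]]
```

View pics/w6.png

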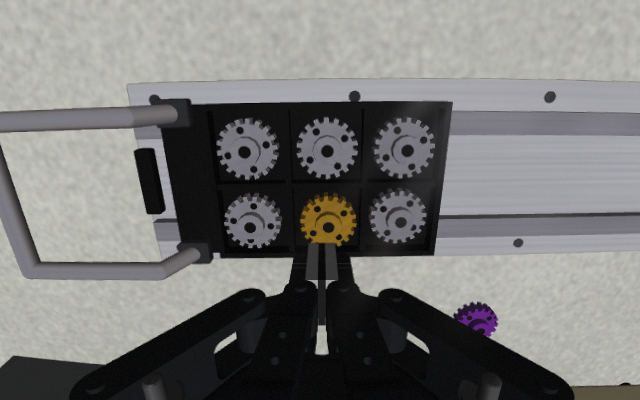

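View pics/s6.png

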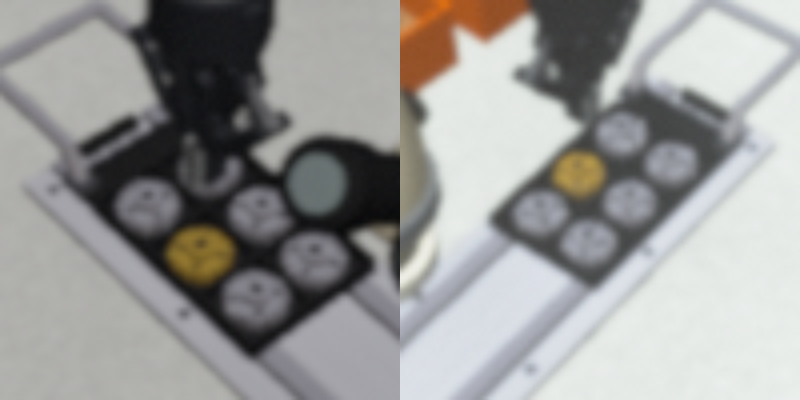

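```bash
python3 - <<'E'
from h import *
from workcell import robot
s=robot.state()
print('brass hole at 39',at_z('wrist',[(328,227)],39,s).round(1),'disc33',at_z('wrist',[(328,220)],33,s).round(1))
print('neighbors 39',at_z('wrist',[(250,227),(401,222),(327,151)],39,s).round(1))
print('hub scene',at_z('scene',[(260+202/4,170+243/4)],39),'side',at_z('side',[(250+580/4,170+167/4)],39))
print('tip scene',proj('scene',[s['ee_pos']]),'side',proj('side',[s['ee_pos']]))
E
```

```text
brass hole at 39 [[597.8  57.8  39. ]] disc33 [[595.1  57.8  33. ]]
neighbors 39 [[601.4   3.5  39. ]
 [590.7 108.3  39. ]
 [544.7  53.2  39. ]]
hub scene [[597.87351058  58.49064085  39.        ]] side [[ 349.83341876 -152.64991368   39.        ]]
tip scene [[310.87118583 214.18681263]] side [[295.00087339 198.91179652]]
```

>>> send_rows(moves=[[[0.1,0.1,0.25,0],[0.1,0.1,0.25,0],[0,0,0,0],[0,0,0,0],[0,0,0,0]]])

```text
time_s: 10.1
ee_pos: [600.6, 59.7, 79.2]
eef_rot: [[-0.068, 0.997, 0.04], [0.998, 0.068, 0.007], [0.005, 0.04, -0.999]]
force: [-0.4, 0.7, 0.8]
width: -0.001
```

>>> send_rows(moves=[[[-0.04,-0.08,0,0],[0,0,0,0],[0,0,0,0],[0,0,0,0],[0,0,0,0],[0,0,0,0],[0,0,0,0],[0,0,0,0],[0,0,0,0],[0,0,0,0]]])

```text
time_s: 11.1
ee_pos: [598.4, 57.9, 80.0]
eef_rot: [[-0.068, 0.997, 0.041], [0.998, 0.068, 0.007], [0.004, 0.041, -0.999]]
force: [-1.0, 0.3, -0.0]
width: -0.003
```

```bash
python3 - <<'E'
from workcell import robot, read_camera, camera_params
from h import *
s=robot.state();print(s['ee_pos'],s['force'])
w=read_camera("wrist");b=read_camera("scene");c=read_camera("side")
cv2.imwrite('pics/w7.png',w[:,:,::-1]);cv2.imwrite('pics/s7.png',np.hstack([cv2.resize(b[170:270,260:360],None,fx=4,fy=4),cv2.resize(c[170:270,250:350],None,fx=4,fy=4)])[:,:,::-1])
E
```

```text
[598.35053251  57.90395581  79.96548398] [-0.9762599   0.25058901 -0.03804611]
```

View pics/w7.png

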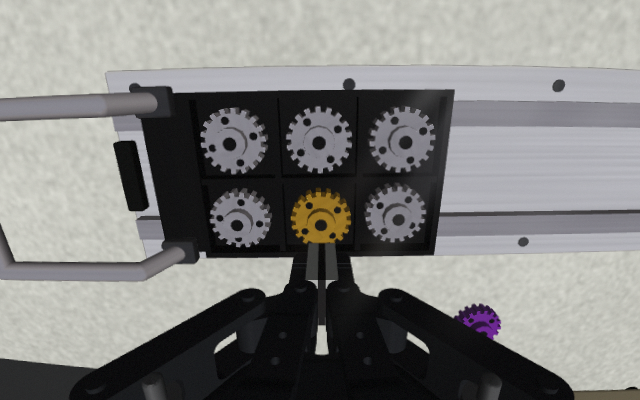

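View pics/s7.png

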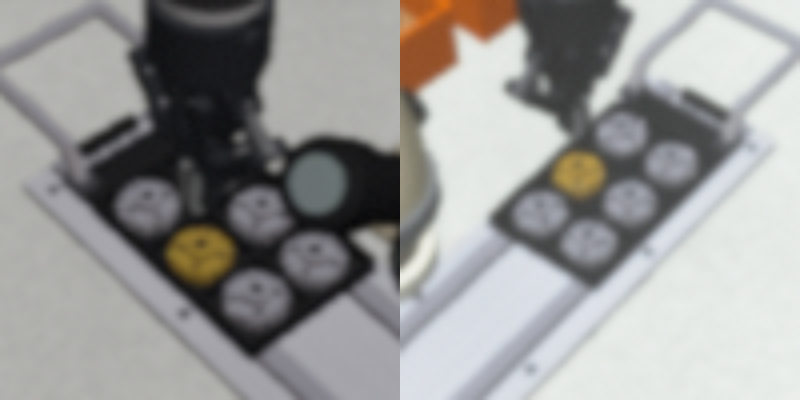

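>>> send_rows(moves=[[[0,0,0,0],[0,0,0,0],[0,0,0,0],[0,0,0,0],[0,0,0,0],[0,0,0,0],[0,0,0,0],[0,0,0,0],[0,0,0,0],[0,0,0,0]]])

```text
time_s: 12.25
ee_pos: [598.3, 57.9, 80.0]
eef_rot: [[-0.068, 0.997, 0.041], [0.998, 0.068, 0.007], [0.004, 0.041, -0.999]]
force: [0.1, -0.8, -0.5]
width: 0.005
```

>>> send_rows(moves=[[[0,0,0,0],[0,0,0,0],[0,0,0,0],[0,0,0,0],[0,0,0,0],[0,0,0,0],[0,0,0,0],[0,0,0,0],[0,0,0,0],[0,0,0,0]]])

```text
time_s: 13.25
ee_pos: [598.4, 57.9, 80.0]
eef_rot: [[-0.068, 0.997, 0.041], [0.998, 0.068, 0.007], [0.004, 0.041, -0.999]]
force: [-0.3, -0.3, -0.8]
width: 0.001
```

>>> send_rows(moves=[[[0,0,0,0],[0,0,0,0],[0,0,0,0],[0,0,0,0],[0,0,0,0],[0,0,0,0],[0,0,0,0],[0,0,0,0],[0,0,0,0],[0,0,0,0]]])

```text
time_s: 14.25
ee_pos: [598.4, 57.9, 80.0]
eef_rot: [[-0.068, 0.997, 0.041], [0.998, 0.068, 0.007], [0.004, 0.041, -0.999]]
force: [-0.3, 0.2, -0.3]
width: -0.001
```

>>> send_rows(moves=[[[0,0,0,0],[0,0,0,0],[0,0,0,0],[0,0,0,0],[0,0,0,0],[0,0,0,0],[0,0,0,0],[0,0,0,0],[0,0,0,0],[0,0,0,0]]])

```text
time_s: 15.25
ee_pos: [598.3, 57.9, 80.0]
eef_rot: [[-0.068, 0.997, 0.041], [0.998, 0.068, 0.007], [0.004, 0.041, -0.999]]
force: [0.3, 0.3, -0.2]
width: 0.001
```

```bash
python3 - <<'E'
from workcell import robot, read_camera,ticket
from h import *
s=robot.state();w=read_camera("wrist")
m=cv2.inRange(cv2.cvtColor(w,cv2.COLOR_RGB2HSV),(15,120,60),(35,255,255));ys,xs=np.nonzero(m)
print(s['time_s'],s['ee_pos'],s['force'],xs.min(),xs.max(),ys.min(),ys.max())
g=at_z('wrist',[(320,225)],39,s)[0];gp=s['ee_pos']-19*s['eef_rot'][:,2]
print(g,gp,np.hypot(*(g-gp)[:2]))
E
```

```text
15.25 [598.34101847  57.91084235  79.96961581] [ 0.25414557  0.26841182 -0.19280046] 290 350 189 243
[596.72361065  57.35983021  39.        ] [597.56487212  57.77459226  98.95326754] 0.9379490524798014
```

```bash
python3 -c "
from workcell import ticket
print(ticket.sign_off())"
```

```text
the job is handed in; nothing more can be done
None
```

I pushed the tray out by its handle bar with closed fingers, by about 221 mm as measured in the wrist camera. I then held the fingertips above the brass gear for more than 4 s and handed the job in at about 15 s with them still there. The hand-in gives no verdict.

- **Aim:** In the last check the grasp point was about 1 mm from the brass gear's axis by the wrist camera. It was about 77 mm above the gear's underside, with the fingertips about 41 mm above its hub.
- **Contact:** The wrist force was about 0 N at the end. The highest reading between calls while pushing was about 4 N. All six gears were still in their pockets.
- **Scope and bench items:** My path kept clear of the microscope. I did not measure the bottle, dish and brush again at the end, but the arm never went near them.
- **Disagreement:** The scene and side cameras differed by up to about 10 mm in x for a gear position at an assumed height. Combining both views, they agreed with the wrist camera to within about 2–3 mm, and I used that.

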